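Seat the index plate on the rosette printing jig

ROBOT

A 6-joint arm with a two-finger parallel gripper is mounted at the origin on the work surface. World frame = base frame: x ahead of the robot, y to its left, z up, the work surface at z = 0. Lengths are in mm, angles in rad, forces in N, time in s.
With the tool pointing down it reaches from about 350 to 850 mm from the base axis. Payload 8.1 kg.
Tool frame: the origin (TCP) lies midway between the tips of the shut fingers; the grasp point (between the pads) lies 19 mm behind it (ctrl.hold_point_z is the distance from the TCP to the grasp point, in mm); z points along the fingers, y is the line along which they close (so a half turn about z gives the same grasp; the last joint's range is limited). The gripper opens to 93 mm and grips with 3 to 60 N. Pads are 15 mm wide; open, the fingers measure 128 mm over their backs; the gripper's body (75 mm by 188 mm) begins 65 mm behind the grasp point.
Start: joints at [1.148, 0.13, 1.488, -0, 1.523, -0.085], TCP at [198.826, 566.104, 218.635] pointing down, gripper open.
Joint ranges: [-2.96, 2.96], [-0.89, 2.26], [0.02, 2.5], [-1.34, 4.48], [0, 2.73], [-2.66, 2.66]. Speed limits (rad/s): [2.39, 2.39, 2.79, 3.14, 3.14, 3.14].

INTERFACE

Orientations are given as a 3x3 rotation matrix whose columns are the frame's x, y, z axes.
In Python, from plant import monitor, camera, camera_params, ctrl gives the robot as it stands.
- The arm moves only by the tool drive_tool, never from a script. Its argument "rows" is a list that holds one entry, the list of rows, each a list of 5 numbers: the gripper command: -1 is fully open, 1 is shut, values between are in proportion, then the shift along the tool's x, y, z in mm, then the turn about the tool's z in rad. In form: [[[hand, tx, ty, tz, roll], ...]]. A call has 1 to 20 rows; each row is the pose to reach, as a shift and turn from the pose commanded when the call began, along the tool's axes at that moment; what a row does not reach only later rows make up. A row lasts 1/8 s, in which the tool goes at most 62.5 mm and 10.7 degrees, less where a joint would pass 70% of its speed; a pose out of reach is approached as far as the arm can. A call with a gripper value outside its range is refused whole. The fingers move at their own pace and stop on an object; "force" is the grip in N (left out, the last holds). Time passes only in rows, so rows that repeat a pose let the fingers close. It gives the time, the measured TCP pose, the force, the opening and the grip force at its end, in the units of the state.
- monitor.get_state(): the state, without advancing time (a new reading comes with each control period).
- camera(name): name is "scene" or "top"; returns the picture (420x560x3 uint8, red, green, blue); there is no depth.
- camera_params(name): a dict with "intrinsics" (3x3 intrinsics, pixels), "k1" (the pictures are not rectified: a ray, as slopes to the right and down, at radius r is drawn at 1 + k1 r^2 times it, then the intrinsics apply), "position" and "rotation" of the camera in the world. Camera axes: x right, y up, looking along -z (the intrinsics and any distortion apply to the point x, -y, -z); pixel columns grow to the right and rows downward; lengths in mm; the calibration is good to about 2 mm. A picture is of the moment at which its call begins. camera_params takes no time and is no camera call.
- ctrl.close_job(): hands the job in; it is judged then, once.
The state is a dict: "t": time; "joint_positions": joint angles; "joint_velocities": joint speeds; "joint_torque": joint torques, N m; "tcp_pos": TCP position; "tcp_rot": TCP orientation; "contact_force": force on the tool from outside, world axes, zero at the start; "moment": the same for the moment, N m; "grip_width": finger opening in mm; "finger_force": force on a finger pad.
Only numpy, scipy, OpenCV 4.12 (cv2) and the standard library are available. Lean on these libraries where they do the work, as an engineer would, in place of code of your own. Each camera call takes 0.05 s, during which the arm holds its last target. There are 200 camera calls.

TASK

Fit the plywood index plate on the rosette printing jig: lower it over the steel spindle, feel for the red anti-rotation pin by turning the plate until the pin enters the plate's pin hole, and leave it lying flush on the metal ring, released. Work without forcing it, and leave the ink jar, the glue bottle and the little leaf stamp standing where they are.

Things in the scene. Friction and masses are not known exactly. Their poses are not given: they have to be found in the camera images.
- jig: The jig, fixed to the table: grey base board 170 x 170 x 15 mm, origin at the centre of its underside on the table, z up along the spindle's axis. On the board lies a flat aluminium ring, 116 mm across, its upper face 21 mm above the table, on which the plate has to lie. A red anti-rotation pin stands on the ring, somewhere towards the jig's +x (see ring_face).
- spindle_top (a point): Tip of the steel spindle, 14 mm in diameter, that stands upright in the middle of the jig; the tip is 69 mm above the table, its last 4 mm a cone. Axes as the jig's.
- ring_face (a point): Middle of the ring's upper face, axes as the jig's (not the pin's). The red pin: 8 mm in diameter, 45 mm from the spindle's axis, coned top 16 mm above this face. The ring is clamped at an angle not reported: seen from above the pin lies up to 35 degrees either side of the jig's +x. A plate resting on the pin sits 16 mm too high and drops when its pin hole comes over the pin.
- plate_center (a point): Centre of the loose index plate, half-way up its 52 mm, on the axis of its bore, z up. Plywood 130 (x) by 120 (y) by 12 mm, 0.24 to 0.42 kg, blue and teal leaves on top. The 16 mm bore runs right through. The one pin hole, 10 mm in diameter, right through, lies 45 mm from the bore along this +x. It starts flat on the table; when seated this point is 26 mm above the ring face.
- collar (a point): Middle of the plate's orange collar, where it is gripped from above: 34 x 34 mm square, sides parallel to the plate's, from 12 to 52 mm above the plate's underside; this point is 32 mm above the underside. Axes as the plate's.
- ink_jar_center (a point): Centre of a glass ink jar with a blue cap, 60 mm in diameter, 70 mm tall, standing on the table; not to be moved.
- glue_center (a point): Centre of a yellow glue bottle, 36 mm in diameter, 100 mm tall, standing on the table; not to be moved.
- stamp_center (a point): Centre of a small wooden stamp block with a dark leaf on it, 50 x 75 x 22 mm, lying on the table; not to be moved.
Mind the look-alikes: they are no part of the job. What is shaped like the jig but purple is not meant.

How it is judged (in metres and radians):
On the way, in this order (a step that is already met when the one before it is completed fails the run):
1. the plate is lifted off the table (height (world z) of plate_center above 0.05 m), for 0.1 s.
2. the plate's bore is on the spindle (horizontal distance between plate_center and jig below 0.005 m and height (world z) of plate_center below 0.08 m and angle between plate_center's own z axis and vertical below 0.15 rad), for 0.1 s.
At the end, for the whole second after the job is handed in: The plate lies flush on the ring over spindle and pin: its centre within 4 mm of the spindle's axis and less than 2.5 mm above the seated height, tilted less than 0.05 rad, at rest and released, the jar, bottle and stamp within 30 mm of where they stood (horizontal distance between plate_center and jig below 0.004 m and z of plate_center in the frame of jig below 0.0495 m and angle between plate_center's own z axis and vertical below 0.05 rad and linear speed of plate below 0.02 m/s); the robot touches nothing.
It fails at once if the plate is forced: more than 100 N between plate and jig (contact force between plate and jig above 100 N).
It fails at once if the ink jar, the glue bottle or the stamp is moved more than 30 mm (distance of any of ink_jar_center, glue_center, stamp_center from where it was at the start of the episode above 0.03 m).
It also fails if it takes over 72 s, if anything falls off the work surface, if the arm or the gripper's body presses on something with over 40 N, if the wrist force passes 120 N, or if a joint passes its speed limit or range.

## Working session

There is one attempt and no reset: what is moved stays moved. The work goes in short steps, Python scripts to look and compute and a tool call to move; the robot and the scene stay as the last step left them, time stands still between calls to the robot, and variables do not carry over. Pictures are saved under pics/ and viewed, at most 10 in all, crops included, and the job is handed in when it is done.

Besides the shell and the picture viewer there is one more tool, called after ">>>" by a JSON object that holds its "fn" and its "kwargs". drive_tool: Moves the arm, as the interface text tells. Its arguments: {"type":"object","properties":{"rows":{"type":"array"},"force":{"type":"number"}},"required":["rows"]}

```bash
mkdir -p pics; ls
python3 - <<'E'
from plant import monitor,camera,camera_params,ctrl
import cv2
for n in("top","scene"):
    cv2.imwrite(f"pics/{n}0.png",camera(n)[:,:,::-1]); p=camera_params(n); print(n,{k:(v.tolist() if hasattr(v,'tolist') else v) for k,v in p.items()})
s=monitor.get_state(); print(s)
E
```

```text
pics
top {'intrinsics': [[522.2829460085566, 0.0, 273.11503155887044], [0.0, 522.2829460085566, 203.58847137566062], [0.0, 0.0, 1.0]], 'k1': -0.10840205474404829, 'position': [336.3010044253616, 36.16741321172684, 1469.0799654859065], 'rotation': [[0.003146378755905272, 0.9914734719175672, -0.1302706981037922], [-0.999914267584639, 0.0014634874255978684, -0.013012136074829922], [-0.012710538202576704, 0.13030047079070778, 0.9913930751877988]]}
scene {'intrinsics': [[447.41668299497553, 0.0, 281.4000506776281], [0.0, 447.41668299497553, 206.13198848593774], [0.0, 0.0, 1.0]], 'k1': 0.01366951346753187, 'position': [1295.3441498715213, 35.86784709190445, 926.5585387340783], 'rotation': [[0.043915781321128215, -0.7369205695994177, 0.6745513162482335], [0.9988641457410362, 0.04488364917241399, -0.015996136721008823], [-0.018488442443439883, 0.6744876071050062, 0.7380546357538703]]}
{'t': 0.1, 'joint_positions': array([ 1.14759389e+00,  1.31124317e-01,  1.48916226e+00,  2.18810785e-05,
        1.52300962e+00, -8.54127275e-02]), 'joint_velocities': array([-0.00063467, -0.00101086, -0.00108998,  0.00041391, -0.00066366,
        0.00012827]), 'joint_torque': array([ 4.49150612e-04, -5.61334848e+01, -4.93100739e+01,  7.69189093e-02,
        2.90845265e-02, -7.34388345e-05]), 'tcp_pos': array([198.60655382, 565.62780987, 217.67371371]), 'tcp_rot': array([[-9.43489054e-01,  3.31402908e-01, -7.19542787e-04],
       [ 3.31403647e-01,  9.43487805e-01, -1.54427703e-03],
       [ 1.67101946e-04, -1.69546758e-03, -9.99998549e-01]]), 'contact_force': array([ 0.09561729, -0.22821273,  0.31787698]), 'moment': array([0.04871299, 0.03919967, 0.03022458]), 'finger_force': 0.0, 'grip_width': 92.41234139337254}
```

View pics/top0.png

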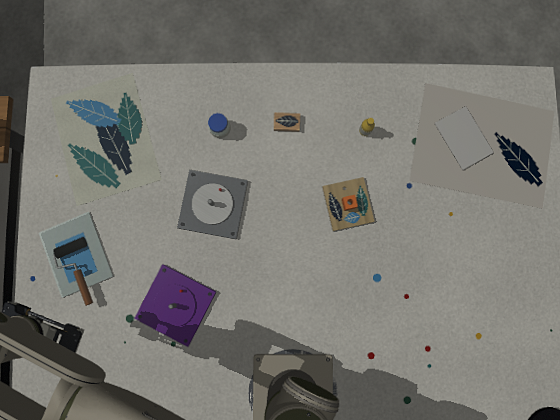

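View pics/scene0.png

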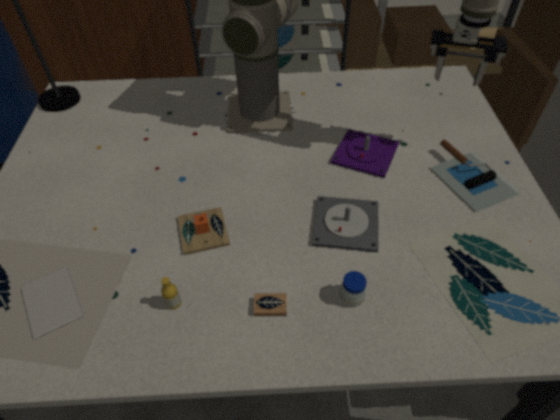

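Top view candidates: the grey jig is at (213,204) with its red pin near (221,190). The purple jig at (177,305) is a look-alike and I reject it. The plate is at (349,205) with its orange collar at (350,203). The printed leaves at (105,140) and (520,158) and the tray at (75,255) aren't the plate. Jar at (219,122), stamp at (288,121), glue at (367,126). The scene view agrees: jig (345,222), plate (202,228). Next is a close crop of both.

```bash
cat > h.py <<'E'
import numpy as np,cv2
from plant import camera,camera_params
def ray(n,uv):
    p=camera_params(n);K=np.array(p["intrinsics"]);R=np.array(p["rotation"])
    q=cv2.undistortPoints(np.array([[uv]],float),K,np.array([p["k1"],0,0,0,0.]))[0,0]
    return np.array(p["position"]),R@np.array([q[0],-q[1],-1])
def plane(n,uv,z):
    o,d=ray(n,uv);return (o+d*(z-o[2])/d[2])
def two(a,b):
    (o,d),(p,e)=ray("top",a),ray("scene",b)
    s,t=np.linalg.lstsq(np.c_[d,-e],p-o,rcond=None)[0]
    return (o+s*d+p+t*e)/2,np.linalg.norm(o+s*d-p-t*e)
def blobs(mask,box,amin=4):
    u0,v0,u1,v1=box;m=np.zeros(mask.shape,np.uint8);m[v0:v1,u0:u1]=mask[v0:v1,u0:u1]
    cs,_=cv2.findContours(m*255,cv2.RETR_EXTERNAL,cv2.CHAIN_APPROX_NONE)
    n,_,st,ce=cv2.connectedComponentsWithStats(m)
    return sorted([(int(st[i,4]),ce[i].round(2).tolist()) for i in range(1,n) if st[i,4]>=amin],reverse=True)
E
python3 - <<'E'
from h import *
t=camera("top");s=camera("scene")
r=lambda im,b:cv2.resize(im[b[1]:b[3],b[0]:b[2]],(400,300),interpolation=cv2.INTER_CUBIC)
im=np.vstack([np.hstack([r(t,(309,175,389,235)),r(t,(173,174,253,234))]),np.hstack([r(s,(162,200,242,260)),r(s,(305,192,385,252))])])
cv2.imwrite("pics/crop1.png",im[:,:,::-1])
for n,I,bp,bj in(("top",t,(315,170,385,240),(173,164,253,244)),("scene",s,(170,200,240,260),(305,190,385,255))):
    h=cv2.cvtColor(I,cv2.COLOR_RGB2HSV);H,S,V=h[...,0],h[...,1],h[...,2]
    print(n,"orange",blobs((H<14)&(S>170)&(V>100),bp),"red",blobs(((H<8)|(H>172))&(S>90),bj,2))
    print(" jig bright",blobs((V>150)&(S<40),bj,50)[:3])
E
```

```text
top orange [(134, [349.14, 201.96])] red [(7, [219.71, 189.14])]
 jig bright []
scene orange [(83, [200.08, 219.36])] red [(7, [339.57, 228.71])]
 jig bright []
```

View pics/crop1.png

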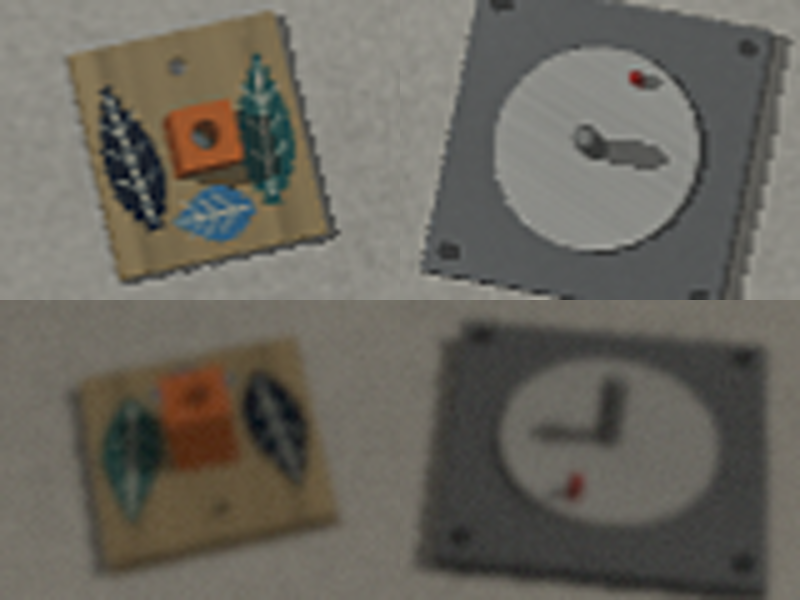

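The crop shows, in top-view pixels, the collar bore at about (349.8,201.4), the plate's pin hole at (344.2,188), the ring's centre at (213,203.4), the spindle tip at about (210,201) and the red pin at (220,189). The jig is grey, so it is the right one.

Run:
```python
from h import *
t=camera("top");h=cv2.cvtColor(t,cv2.COLOR_RGB2HSV).astype(int);H,S,V=h[...,0],h[...,1],h[...,2]
def big(m,b):
    u0,v0,u1,v1=b;k=np.zeros(m.shape,np.uint8);k[v0:v1,u0:u1]=m[v0:v1,u0:u1]
    k=cv2.morphologyEx(k,cv2.MORPH_OPEN,np.ones((2,2),np.uint8))
    return max(cv2.findContours(k,cv2.RETR_EXTERNAL,cv2.CHAIN_APPROX_NONE)[0],key=cv2.contourArea)[:,0].astype(float)
W=lambda c,z:np.array([plane("top",p,z)[:2] for p in c],np.float32)
g=W(big(S>50,(315,170,385,240)),12); r=cv2.minAreaRect(g);print("plate rect",r)
o=W(big((H<14)&(S>170)&(V>140),(315,170,385,240)),52);print("collar top",cv2.minAreaRect(o))
bore=plane("top",(349.8,201.4),52)[:2];hole=plane("top",(344.2,188),12)[:2]
print("bore",bore,"hole",hole,np.linalg.norm(hole-bore),np.degrees(np.arctan2(*(hole-bore)[::-1])))
c=big((S<25)&(V>118),(180,172,246,236)) if 1 else 0
print("ring",cv2.minAreaRect(W(c,21)),cv2.fitEllipse(W(c,21)), c.min(0),c.max(0),V[200:208,193:236:4].tolist()[0])
tip=(209.5,201.3)
print("tip@69",plane("top",tip,69)[:2])
pin=plane("top",(219.4,189.1),35)[:2];print("pin",pin)
b=W(big((V<118)&(S<40)&(V>60),(173,164,253,244)),15);print("board",cv2.minAreaRect(b))
print("two collar(top hole)",two((349.8,201.4),(201.3,218.8)))
print("two tip",two(tip,(347,208)))
for nme,uv,z in(("jar",(218,120),70),("glue",(369,121),100),("stamp",(287,122),22)):print(nme,plane("top",uv,z)[:2])
```

```text
plate rect ((525.5973510742188, -158.30833435058594), (130.83291625976562, 120.89476776123047), 12.750833511352539)
collar top ((526.0676879882812, -158.14154052734375), (31.952083587646484, 30.806678771972656), 12.607515335083008)
bore [ 528.86483295 -155.31638709] hole [ 572.49475058 -145.48346037] 44.72422341498412 12.700625031742725
ring ((524.044189453125, 223.972412109375), (110.34257507324219, 112.98931884765625), 0.17063529789447784) ((523.3953857421875, 225.4390106201172), (108.99254608154297, 113.49394989013672), 154.41648864746094) [193. 185.] [233. 224.] [142, 138, 140, 135, 112, 145, 137, 136, 140, 139, 51]
tip@69 [526.28360355 227.2381581 ]
pin [565.2455106  204.82865208]
board ((522.6585083007812, 218.1880340576172), (182.70008850097656, 172.00189208984375), 79.56881713867188)
two collar(top hole) (array([ 528.68315123, -154.69677099,   52.98124662]), np.float64(0.9684560782616275))
two tip (array([526.37130905, 225.48174683,  66.88704999]), np.float64(4.0646559466953835))
jar [753.89474809 208.24059409]
glue [ 742.45173486 -205.17045384]
stamp [761.88304632  16.18250209]
```

Plate centre is about (526.5,-157.5), yaw 12.7°, and the rectangle measures 131x121, which fits. The spindle is about (524.5,226). The pin bearing is about -27.5° at 45.7 mm, against 45 mm nominal. I'll grip with the tool's y along the plate's y so the fingers stay clear of the pin. First I go above the plate.

>>> {"fn": "drive_tool", "kwargs": {"rows": [[[-1,-275,-287,30,-0.28],[-1,-549,-574,60,-0.56],[-1,-549,-574,60,-0.56],[-1,-549,-574,60,-0.56],[-1,-549,-574,60,-0.56],[-1,-549,-574,60,-0.56],[-1,-549,-574,60,-0.56],[-1,-549,-574,60,-0.56],[-1,-549,-574,60,-0.56],[-1,-549,-574,60,-0.56],[-1,-549,-574,60,-0.56],[-1,-549,-574,60,-0.56],[-1,-549,-574,60,-0.56],[-1,-549,-574,60,-0.56],[-1,-549,-574,60,-0.56],[-1,-549,-574,60,-0.56],[-1,-549,-574,60,-0.56],[-1,-549,-574,60,-0.56]]]}}

```text
t: 2.5
tcp_pos: [526.6, -156.7, 159.0]
tcp_rot: [[-0.975, -0.221, 0.001], [-0.221, 0.975, -0.0], [-0.001, -0.0, -1.0]]
contact_force: [0.1, -0.1, -0.5]
grip_width: 93.2
finger_force: 0.0
```

>>> {"fn": "drive_tool", "kwargs": {"rows": [[[-1,0,0,45,0],[-1,0,0,90,0],[-1,0,0,120,0],[-1,0,0,139,0],[-1,0,0,139,0],[1,0,0,139,0],[1,0,0,139,0],[1,0,0,139,0],[1,0,0,139,0],[1,0,0,139,0],[1,0,0,139,0],[1,0,0,139,0],[1,0,0,139,0],[1,0,0,139,0],[1,0,0,139,0]]], "force": 45}}

```text
t: 4.38
tcp_pos: [526.5, -157.3, 19.6]
tcp_rot: [[-0.975, -0.22, -0.0], [-0.22, 0.975, 0.0], [0.0, 0.0, -1.0]]
contact_force: [-1.4, 1.3, 0.9]
grip_width: 33.6
finger_force: 45.0
```

Gripped at 34 mm. Lifting.

>>> {"fn": "drive_tool", "kwargs": {"rows": [[[1,0,0,-30,0],[1,0,0,-60,0],[1,0,0,-90,0],[1,0,0,-110,0],[1,0,0,-110,0],[1,0,0,-110,0]]]}}

```text
t: 5.12
tcp_pos: [525.8, -157.1, 128.1]
tcp_rot: [[-0.975, -0.22, -0.002], [-0.22, 0.975, 0.001], [0.002, 0.001, -1.0]]
contact_force: [0.8, -0.5, -3.0]
grip_width: 33.9
finger_force: 45.0
```

Run:
```python
from h import *
from plant import monitor
s=monitor.get_state();print({k:np.round(s[k],2).tolist() for k in("tcp_pos","contact_force","moment","grip_width")})
t=camera("top");cv2.imwrite("pics/lift.png",cv2.resize(t[150:260,290:430],(700,550),interpolation=cv2.INTER_CUBIC)[:,:,::-1])
R=s["tcp_rot"];v=np.array([524.5,226,0])-[*s["tcp_pos"][:2],0];print("to spindle",R.T@v)
```

```text
{'tcp_pos': [525.79, -157.11, 128.15], 'contact_force': [0.79, -0.53, -2.98], 'moment': [0.07, 0.02, 0.01], 'grip_width': 33.92}
to spindle [-8.31826257e+01  3.73974702e+02  2.66500326e-01]
```

View pics/lift.png

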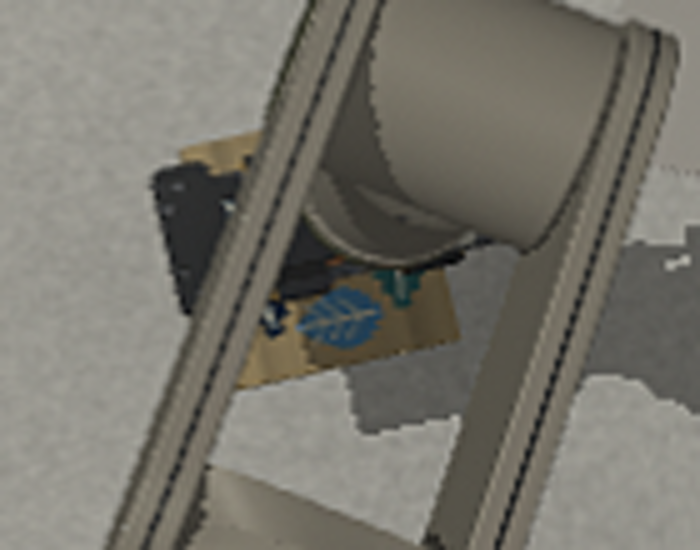

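The crop shows the plate hanging level in the gripper (blue leaf at (340,320)), with about 3 N of load. Both measurement pairs give the plate-to-spindle shift as (-2.3, 383). I go over the spindle and turn to the estimated pin angle.

>>> {"fn": "drive_tool", "kwargs": {"rows": [[[1,-10,47,0,0.09],[1,-21,93,0,0.17],[1,-31,140,0,0.26],[1,-41,187,0,0.35],[1,-52,234,0,0.44],[1,-62,280,0,0.53],[1,-72,327,0,0.61],[1,-83,374,0,0.7],[1,-83,374,0,0.7],[1,-83,374,0,0.7],[1,-83,374,0,0.7],[1,-83,374,0,0.7],[1,-83,374,0,0.7],[1,-83,374,0,0.7]]]}}

```text
t: 6.92
tcp_pos: [525.3, 225.4, 129.8]
tcp_rot: [[-0.888, 0.46, 0.0], [0.46, 0.888, 0.0], [-0.0, 0.0, -1.0]]
contact_force: [0.2, -0.2, -2.8]
grip_width: 33.4
finger_force: 45.0
```

Run:
```python
from h import *
from plant import monitor
s=monitor.get_state();print({k:np.round(s[k],3).tolist() for k in("tcp_pos","tcp_rot","contact_force","moment","joint_positions")})
r=lambda im,b:cv2.resize(im[b[1]:b[3],b[0]:b[2]],(400,400),interpolation=cv2.INTER_CUBIC)
cv2.imwrite("pics/over.png",np.hstack([r(camera("top"),(160,150,260,250)),r(camera("scene"),(295,160,395,260))])[:,:,::-1])
```

```text
{'tcp_pos': [525.274, 225.366, 129.775], 'tcp_rot': [[-0.888, 0.46, 0.0], [0.46, 0.888, 0.0], [-0.0, 0.0, -1.0]], 'contact_force': [0.194, -0.184, -2.795], 'moment': [-0.021, -0.017, 0.014], 'joint_positions': [0.316, 0.113, 1.672, 0.0, 1.357, -0.777]}
```

View pics/over.png

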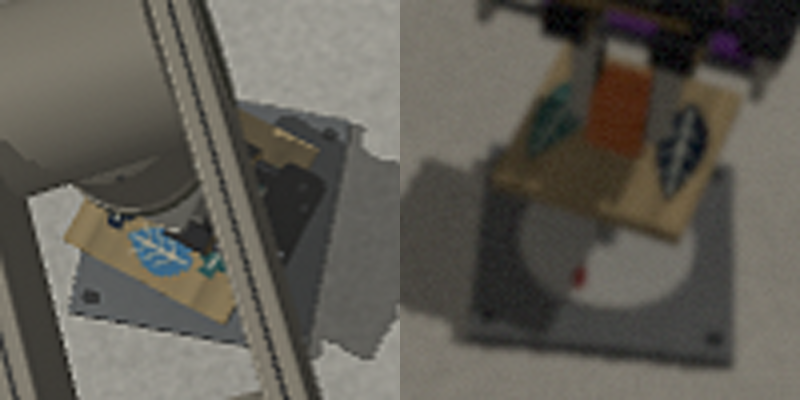

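The scene view shows the plate hanging level over the jig, with its +x edge pointing toward the red pin at (580,277). I lower it in small steps to feel for the spindle.

>>> {"fn": "drive_tool", "kwargs": {"rows": [[[1,0.8,0,18,0],[1,0.8,0,34,0],[1,0.8,0,37,0],[1,0.8,0,39,0],[1,0.8,0,41,0],[1,0.8,0,42,0],[1,0.8,0,43,0],[1,0.8,0,44,0],[1,0.8,0,44,0]]]}}

```text
t: 8.15
tcp_pos: [524.3, 226.1, 85.6]
tcp_rot: [[-0.888, 0.46, -0.0], [0.46, 0.888, -0.0], [0.0, -0.0, -1.0]]
contact_force: [-0.4, -0.0, -3.0]
grip_width: 33.5
finger_force: 45.0
```

```bash
cat > st.py <<'E'
from plant import monitor
import numpy as np
s=monitor.get_state();print({k:np.round(s[k],2).tolist() for k in("t","tcp_pos","contact_force","moment","grip_width")})
print("tool-frame force",np.round(s["tcp_rot"].T@s["contact_force"],2),"moment",np.round(s["tcp_rot"].T@s["moment"],2),"yaw x plate",np.degrees(np.arctan2(s["tcp_rot"][1,1],s["tcp_rot"][0,1]))-90)
E
python3 st.py
```

```text
{'t': 8.15, 'tcp_pos': [524.34, 226.06, 85.59], 'contact_force': [-0.35, -0.04, -3.02], 'moment': [0.04, 0.01, 0.01], 'grip_width': 33.51}
tool-frame force [ 0.3  -0.2   3.02] moment [-0.03  0.02 -0.01] yaw x plate -27.37403411604985
```

>>> {"fn": "drive_tool", "kwargs": {"rows": [[[1,0,0,1,0],[1,0,0,2,0],[1,0,0,3,0],[1,0,0,4,0],[1,0,0,4,0]]]}}

```text
t: 8.78
tcp_pos: [524.3, 226.0, 81.5]
tcp_rot: [[-0.888, 0.46, -0.0], [0.46, 0.888, -0.0], [0.0, -0.0, -1.0]]
contact_force: [1.0, 0.3, -3.0]
grip_width: 33.9
finger_force: 45.0
```

```bash
python3 st.py
```

```text
{'t': 8.78, 'tcp_pos': [524.31, 226.04, 81.5], 'contact_force': [1.02, 0.26, -3.0], 'moment': [-0.01, -0.03, -0.02], 'grip_width': 33.88}
tool-frame force [-0.79  0.7   3.  ] moment [-0.01 -0.03  0.02] yaw x plate -27.37527913186483
```

>>> {"fn": "drive_tool", "kwargs": {"rows": [[[1,0,0,2,0],[1,0,0,4,0],[1,0,0,6,0],[1,0,0,8,0],[1,0,0,10,0],[1,0,0,12,0],[1,0,0,14,0],[1,0,0,16,0],[1,0,0,18,0],[1,0,0,19,0],[1,0,0,19,0]]]}}

```text
t: 10.15
tcp_pos: [524.3, 226.0, 62.6]
tcp_rot: [[-0.888, 0.46, -0.0], [0.46, 0.888, -0.0], [0.0, -0.0, -1.0]]
contact_force: [1.0, -0.2, -2.7]
grip_width: 33.7
finger_force: 45.0
```

```bash
python3 st.py
```

```text
{'t': 10.15, 'tcp_pos': [524.34, 226.04, 62.55], 'contact_force': [1.0, -0.25, -2.65], 'moment': [0.02, -0.0, -0.01], 'grip_width': 33.74}
tool-frame force [-1.    0.24  2.65] moment [-0.02  0.01  0.01] yaw x plate -27.37351510185256
```

>>> {"fn": "drive_tool", "kwargs": {"rows": [[[1,0,0,2,0],[1,0,0,4,0],[1,0,0,5,0],[1,0,0,5.5,0],[1,0,0,6,0],[1,0,0,6.5,0],[1,0,0,7,0],[1,0,0,7,0]]]}}

```text
t: 11.15
tcp_pos: [524.5, 226.1, 55.7]
tcp_rot: [[-0.888, 0.46, 0.0], [0.46, 0.888, -0.0], [-0.0, 0.0, -1.0]]
contact_force: [0.2, -1.4, -2.0]
grip_width: 33.9
finger_force: 45.0
```

```bash
python3 st.py
```

```text
{'t': 11.15, 'tcp_pos': [524.46, 226.05, 55.72], 'contact_force': [0.19, -1.42, -2.04], 'moment': [-0.1, -0.01, 0.04], 'grip_width': 33.87}
tool-frame force [-0.82 -1.17  2.04] moment [ 0.08 -0.05 -0.04] yaw x plate -27.37489163679733
```

>>> {"fn": "drive_tool", "kwargs": {"rows": [[[1,0,0,0.5,0],[1,0,0,1,0],[1,0,0,1.5,0],[1,0,0,2,0],[1,0,0,2,0]]]}}

```text
t: 11.78
tcp_pos: [524.8, 226.1, 54.6]
tcp_rot: [[-0.888, 0.46, 0.001], [0.46, 0.888, -0.0], [-0.001, 0.0, -1.0]]
contact_force: [-4.1, -1.7, 8.0]
grip_width: 33.7
finger_force: 45.0
```

```bash
python3 st.py
```

```text
{'t': 11.78, 'tcp_pos': [524.78, 226.06, 54.58], 'contact_force': [-4.1, -1.68, 8.0], 'moment': [-0.66, 0.42, -0.21], 'grip_width': 33.72}
tool-frame force [ 2.86 -3.37 -8.  ] moment [0.78 0.08 0.21] yaw x plate -27.37937470719087
```

There is light contact on the pin cone, about 11 N. The torque of +0.2 about tool z says the hole wants to turn towards +roll, so I feel that way.

>>> {"fn": "drive_tool", "kwargs": {"rows": [[[1,0,0,-0.5,0],[1,0,0,-0.5,0.01],[1,0,0,-0.3,0.02],[1,0,0,0,0.03],[1,0,0,0,0.03]]]}}

```text
t: 12.4
tcp_pos: [524.0, 225.9, 52.9]
tcp_rot: [[-0.874, 0.486, -0.001], [0.486, 0.874, -0.0], [0.001, -0.001, -1.0]]
contact_force: [0.1, -1.7, -2.7]
grip_width: 33.6
finger_force: 45.0
```

```bash
python3 st.py
```

```text
{'t': 12.4, 'tcp_pos': [523.96, 225.89, 52.86], 'contact_force': [0.12, -1.69, -2.68], 'moment': [-0.25, -0.16, 0.05], 'grip_width': 33.59}
tool-frame force [-0.93 -1.41  2.68] moment [ 0.14 -0.26 -0.05] yaw x plate -29.10857395697709
```

It dropped into the cone and the load has gone. I continue down.

>>> {"fn": "drive_tool", "kwargs": {"rows": [[[1,0,0,0.5,0],[1,0,0,1,0],[1,0,0,1.5,0],[1,0,0,2,0],[1,0,0,2.5,0],[1,0,0,2.5,0]]]}}

```text
t: 13.15
tcp_pos: [524.4, 226.0, 51.1]
tcp_rot: [[-0.874, 0.486, -0.0], [0.486, 0.874, -0.0], [-0.0, -0.0, -1.0]]
contact_force: [-0.3, -4.1, -1.4]
grip_width: 33.9
finger_force: 45.0
```

```bash
python3 st.py
```

```text
{'t': 13.15, 'tcp_pos': [524.36, 225.95, 51.09], 'contact_force': [-0.34, -4.09, -1.41], 'moment': [-0.66, 0.09, -0.1], 'grip_width': 33.86}
tool-frame force [-1.69 -3.74  1.41] moment [ 0.62 -0.24  0.1 ] yaw x plate -29.096502777779172
```

>>> {"fn": "drive_tool", "kwargs": {"rows": [[[1,-0.2,-0.4,0,0.008],[1,-0.2,-0.4,1,0.01],[1,-0.2,-0.4,2,0.01],[1,-0.2,-0.4,3,0.01],[1,-0.2,-0.4,3,0.01]]]}}

```text
t: 13.78
tcp_pos: [524.2, 225.7, 48.0]
tcp_rot: [[-0.869, 0.495, -0.0], [0.495, 0.869, 0.0], [0.0, -0.0, -1.0]]
contact_force: [0.5, -0.5, -3.9]
grip_width: 33.6
finger_force: 45.0
```

```bash
python3 st.py
```

```text
{'t': 13.78, 'tcp_pos': [524.24, 225.66, 47.95], 'contact_force': [0.45, -0.54, -3.92], 'moment': [-0.04, -0.04, 0.01], 'grip_width': 33.59}
tool-frame force [-0.67 -0.25  3.92] moment [ 0.02 -0.05 -0.01] yaw x plate -29.663007649774592
```

Lateral loads are gone. Underside is about 28 mm, so roughly 7 mm remains.

>>> {"fn": "drive_tool", "kwargs": {"rows": [[[1,0,0,1,0],[1,0,0,2,0],[1,0,0,3,0],[1,0,0,4,0],[1,0,0,5,0],[1,0,0,5.5,0],[1,0,0,6,0],[1,0,0,6,0]]]}}

```text
t: 14.78
tcp_pos: [524.4, 225.6, 42.1]
tcp_rot: [[-0.869, 0.495, -0.0], [0.495, 0.869, -0.0], [0.0, -0.0, -1.0]]
contact_force: [-0.8, 0.1, -2.3]
grip_width: 33.8
finger_force: 45.0
```

```bash
python3 st.py
```

```text
{'t': 14.78, 'tcp_pos': [524.36, 225.58, 42.09], 'contact_force': [-0.78, 0.12, -2.34], 'moment': [0.04, -0.04, 0.0], 'grip_width': 33.75}
tool-frame force [ 0.73 -0.28  2.34] moment [-0.06 -0.02 -0.  ] yaw x plate -29.672096392916153
```

>>> {"fn": "drive_tool", "kwargs": {"rows": [[[1,0,0,0.5,0],[1,0,0,1,0],[1,0,0,1.5,0],[1,0,0,2,0],[1,0,0,2,0]]]}}

```text
t: 15.4
tcp_pos: [524.5, 225.6, 40.6]
tcp_rot: [[-0.869, 0.495, 0.0], [0.495, 0.869, 0.0], [-0.0, 0.0, -1.0]]
contact_force: [-2.4, -1.7, 3.9]
grip_width: 34.1
finger_force: 45.0
```

```bash
python3 st.py
```

```text
{'t': 15.4, 'tcp_pos': [524.46, 225.61, 40.56], 'contact_force': [-2.38, -1.72, 3.88], 'moment': [-0.19, 0.56, 0.04], 'grip_width': 34.06}
tool-frame force [ 1.21 -2.67 -3.88] moment [ 0.44  0.4  -0.04] yaw x plate -29.667638565681976
```

It is resting on the ring at the expected height of 40.6, with about 7 N of contact. I release, opening partway first, then raise.

>>> {"fn": "drive_tool", "kwargs": {"rows": [[[0.2,0,0,0,0],[0,0,0,0,0],[-0.4,0,0,0,0],[-0.4,0,0,0,0],[-0.4,0,0,0,0],[-0.4,0,0,-15,0],[-0.4,0,0,-40,0],[-0.4,0,0,-80,0],[-0.4,0,0,-130,0],[-0.4,0,0,-160,0],[-0.4,0,0,-160,0]]]}}

```text
t: 16.77
tcp_pos: [526.5, 226.3, 204.9]
tcp_rot: [[-0.869, 0.495, 0.007], [0.495, 0.869, 0.002], [-0.005, 0.006, -1.0]]
contact_force: [0.5, -0.1, -0.3]
grip_width: 65.2
finger_force: 0.0
```

>>> {"fn": "drive_tool", "kwargs": {"rows": [[[-0.4,0,-60,0,0],[-0.4,0,-120,0,0],[-0.4,0,-180,0,0],[-0.4,0,-240,0,0],[-0.4,0,-300,0,0],[-0.4,0,-300,0,0],[-0.4,0,-300,0,0],[-0.4,0,-300,0,0]]]}}

```text
t: 17.77
tcp_pos: [376.1, -34.0, 199.8]
tcp_rot: [[-0.87, 0.493, -0.001], [0.493, 0.87, 0.0], [0.001, 0.0, -1.0]]
contact_force: [0.7, 1.1, -0.0]
grip_width: 65.1
finger_force: 0.0
```

```bash
python3 st.py
python3 - <<'E'
from h import *
t=camera("top");s=camera("scene")
r=lambda im,b:cv2.resize(im[b[1]:b[3],b[0]:b[2]],(400,400),interpolation=cv2.INTER_CUBIC)
cv2.imwrite("pics/end.png",np.hstack([r(t,(160,150,260,250)),r(s,(295,170,395,270))])[:,:,::-1])
h=cv2.cvtColor(t,cv2.COLOR_RGB2HSV);S=(h[...,1]>50).astype(np.uint8);m=np.zeros_like(S);m[160:245,173:255]=S[160:245,173:255]
c=max(cv2.findContours(m,0,1)[0],key=cv2.contourArea)[:,0]
for z in(33,49):print(z,cv2.minAreaRect(np.array([plane("top",p,z)[:2] for p in c],np.float32)))
E
```

```text
{'t': 17.77, 'tcp_pos': [376.09, -34.02, 199.77], 'contact_force': [0.66, 1.06, -0.0], 'moment': [0.0, -0.0, 0.04], 'grip_width': 65.09}
tool-frame force [-0.05  1.25  0.  ] moment [-0.   -0.   -0.04] yaw x plate -29.56477019612654
33 ((526.7680053710938, 226.485107421875), (121.332763671875, 130.46868896484375), 60.552249908447266)
49 ((524.64599609375, 224.3647003173828), (119.98091888427734, 129.0150909423828), 60.552242279052734)
```

View pics/end.png

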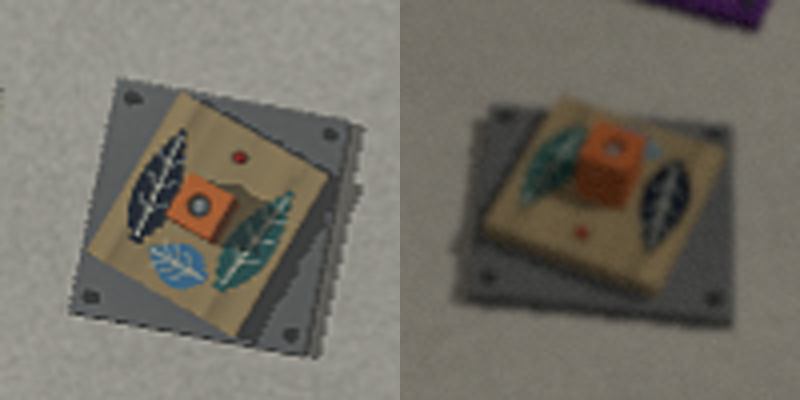

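The picture shows the red pin coming through the plate's hole at (240,157) and the spindle tip centred in the collar at (199,206). The plate lies flat on the ring, and the arm is clear.

```bash
python3 -c "
from plant import ctrl;print(ctrl.close_job())"
```

```text
the job is handed in; nothing more can be done
None
```

The index plate lies flush on the ring over the spindle and the red pin, released, and I handed the job in at about 18 s of robot time; the jar, bottle and stamp were not touched.

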